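# Click the struck bullae onto the tally

## Robot

A 6-joint arm with a two-finger parallel gripper is mounted at the origin on the work surface. World frame = base frame: x ahead of the robot, y to its left, z up, the work surface at z = 0. Lengths are in m, angles in rad, forces in N, time in s.
With the tool pointing down it reaches from about 0.35 to 0.775 m from the base axis. Payload 5.5 kg.
Tool frame: the origin (TCP) lies on the centre line of the jaws, within the pads' length; the fingertips stand 11 mm ahead of it and the grasp point (between the pads) lies 8 mm behind it (env.tip_reach is the distance from the TCP to the fingertips, in m); z points along the fingers, x is the direction in which the jaws open and shut, and the axes are right-handed (so a half turn about z gives the same grasp; the last joint's range is limited). The gripper opens to 85 mm and grips with 20 to 120 N. Pads are 22 mm wide; open, the fingers measure 114 mm over their backs; the gripper's body (76 mm by 85 mm) begins 54 mm behind the grasp point. The pads swing forward as they close: fully open they stand 13 mm farther back than shut.
Start: joints at [1.103, 0.313, 0.046, 1.304, 0, 1.431], TCP at [0.185, 0.544, 0.242] pointing down, gripper open.
Joint ranges: [-2.76, 2.76], [-0.86, 1.69], [-1.03, 1.26], [-2.2, 2.34], [-1.47, 1.5], [-3.14, 3.14]. Speed limits (rad/s): [2.57, 2.57, 3.14, 3.14, 3.14, 3.14].

## Interface

Orientations are given as a unit quaternion [w, x, y, z].
In Python, from workcell import env gives the robot as it stands.
- The arm moves only by the tool carry_out, never from a script. Its argument "moves" is one flat list of numbers, 7 for each row, row after row: the gripper command: -1 is shut, 1 is fully open, values between are in proportion, then the shift along the tool's x, y, z in m, then the turn, a rotation vector about the tool's x, y, z in degrees. A call has exactly 5 rows; each row shifts and turns the pose as measured when the row begins, along the tool's axes as they then stand; what a row does not reach is not made up. A row lasts 1/8 s, in which the tool goes at most 62.5 mm and 10.7 degrees, less where a joint would pass 70% of its speed; a pose out of reach is approached as far as the arm can. A call is refused whole if a number of a shift passes 0.0625 or a number of a turn 10.7, either way. A call with a gripper value outside its range is refused whole. The fingers move at their own pace and stop on an object; "squeeze" is the grip in N (left out, the last holds). Time passes only in rows, so rows that do not move let the fingers close, or fill a call up. It gives the time, the measured TCP pose, the force and the opening at its end, in the units of the state.
- env.get_state(): the state, without advancing time (a new reading comes with each control period).
- env.read_camera(name): name is "side" or "top" or "wrist"; returns the picture (384x512x3 uint8, red, green, blue); there is no depth.
- env.calibration(name): a dict with "camera_matrix" (3x3 intrinsics, pixels), "rvec" (rotation vector, rad) and "tvec" (3), from world to camera coordinates, as OpenCV has them; the wrist camera has in their place "hand_eye" (4x4, takes a point from camera to tool coordinates, whose origin is the TCP and whose axes are the tool frame's). Camera axes: x right, y down, z forward; pixel columns grow to the right and rows downward; lengths in m; the calibration is good to about 2 mm. A picture is of the moment at which its call begins: read the wrist's pose just before it. calibration takes no time and is no camera call.
- env.hand_in(): hands the job in, once; it reports no verdict.
The state is a dict: "clock": time; "joint_pos": joint angles; "qvel": joint speeds; "tau": joint torques, N m; "tcp_pos": TCP position; "orientation": TCP orientation; "wrist_force": force on the tool from outside, world axes, zero at the start; "ft_torque": the same for the moment, N m; "finger_gap": finger opening in m.
Only numpy, scipy, OpenCV 4.12 (cv2) and the standard library are available. Lean on these libraries where they do the work, as an engineer would, in place of code of your own. Each camera call takes 0.05 s, during which the arm holds its last target. There are 200 camera calls.

## Task

Count the struck lead bullae that lie in the terracotta dish and enter them on the tally counter: with a fingertip, lightly flick the edge of its units wheel (the right-hand one seen from the robot) onward, its top going away from the robot, exactly one click for each. Plain lead blanks, and whatever lies in the wooden tray, do not count. Leave the tens wheel as it stands and everything else where it lies, grip nothing, and do not lift the counter or shove it out of its place.

Things in the scene. Friction and masses are not known exactly. Their poses are not given: they have to be found in the camera images.
- tally: tally counter standing loose on felt feet, about 2.4 kg: wooden case 160 mm front to back (x), 160 mm wide (y), slotted brass top 84 mm above the shelf, with two equal wooden wheels side by side, the units wheel on the right seen from the robot, the tens wheel on the left, 76 mm apart. Origin at the middle of the underside; x points away from the robot, y to its left (yaw within 0.35 rad), z up
- tally_index (a point): tip of the small brass index fin on the saddle between the wheels, 125 mm above the shelf, 38 mm to the side of each wheel's middle, in line with the counting lobe; axes as the counter's. The saddle itself is 64 x 46 mm and 108 mm high
- units_hub (a point): centre of the units wheel, on its level arbor along y, 80 mm above the shelf; axes as the counter's. The wheel is 18 mm wide along y, its rim has radius 41 mm, and ten rounded lobes, 6 mm thick and 36 degrees apart, stick out to radius 58 mm, with clear gaps of 28 mm between their tips
- units_top (a point): fixed point where the tip of the units wheel's counting lobe rests after every click: 16 degrees short of upright, 15 mm to the robot's side (-x) of the arbor, centre of the tip's rounding (3 mm), 133 mm above the shelf; push this lobe. The next lobe behind it on the robot's side is lower, its top 117 mm above the shelf; the one ahead tops out at 135 mm. Axes as the counter's
- units (a joint): units wheel angle, rad: 0 at the start (within 0.03), growing as its top moves away from the robot (+x of the counter); a click is 36 degrees = 0.628 rad. Spring click on a ratchet: pushing a lobe takes 1 to 2.5 N at its tip; pushed some 25 degrees, the wheel jumps on by itself to the full click and rests. The ratchet stops it going back; an unfinished push springs back
- tens (a joint): angle of the tens wheel in rad, 0 at the start; made like the units wheel, 76 mm to its left; not to be turned
- units_pin (a point): middle of the zero pin, a brass pin 36 mm long through the units wheel's zero lobe, 52 mm from the arbor; at the start it is by the index, and it goes round with the wheel. The other lobes have domino pips (1 to 9) on the face towards the robot; the lobe by the index shows the count
- dish: round terracotta dish, 156 mm across the rim, 30 mm high, floor 8 mm thick and about 118 mm across; origin at the centre of its underside. It always holds five lead pieces side by side, bullae and blanks, their middles within 40 mm of its axis; two to five of them are bullae
- tray: rectangular wooden tray, 80 x 176 mm, 22 mm high, floor 8 mm thick; origin at the centre of its underside. It holds three lead pieces that are not to be counted
- bulla1: a struck lead bulla: flat grey disc 38 mm across and 7 mm thick (9 mm over its relief), with a raised ring near the edge and a raised cross in the middle; origin at the centre of its underside, z up
- bulla2: a struck lead bulla: flat grey disc 38 mm across and 7 mm thick (9 mm over its relief), with a raised ring near the edge and a raised cross in the middle; origin at the centre of its underside, z up
- bulla3: a struck lead bulla: flat grey disc 38 mm across and 7 mm thick (9 mm over its relief), with a raised ring near the edge and a raised cross in the middle; origin at the centre of its underside, z up
- bulla4: a struck lead bulla: flat grey disc 38 mm across and 7 mm thick (9 mm over its relief), with a raised ring near the edge and a raised cross in the middle; origin at the centre of its underside, z up
- bulla5: a struck lead bulla: flat grey disc 38 mm across and 7 mm thick (9 mm over its relief), with a raised ring near the edge and a raised cross in the middle; origin at the centre of its underside, z up
- blank1: an unstruck lead blank, not to be counted: plain grey slug 20 mm across and 16 mm high, smooth on top; origin at the centre of its underside, z up
- blank2: an unstruck lead blank, not to be counted: plain grey slug 20 mm across and 16 mm high, smooth on top; origin at the centre of its underside, z up
- blank3: an unstruck lead blank, not to be counted: plain grey slug 20 mm across and 16 mm high, smooth on top; origin at the centre of its underside, z up
- tamp: turned wooden tamp, bystander, 48 mm foot, 112 mm high, standing; origin under its centre
- weight: blackened iron weight with a knob, bystander, 54 mm across, 70 mm high; origin under its centre
- spool: empty wooden cord spool, bystander, 48 mm across, 52 mm high, standing; origin under its centre

How it is judged:
At the end, for the whole second after the job is handed in: The units wheel rests exactly as many clicks (0.628 rad each, within 0.13 rad) past its start as there are struck bullae in the terracotta dish (2 to 5), it is at rest, the tens wheel is where it was (within 0.15 rad), and the counter stands upright within 30 mm of its place (((value of joint units between 3.012 and 3.272 rad and horizontal distance between each of blank1, blank2, blank3 and dish above 0.068 m) or (value of joint units between 2.383 and 2.643 rad and ((horizontal distance between blank1 and dish below 0.068 m and horizontal distance between each of blank2, blank3 and dish above 0.068 m) or (horizontal distance between each of blank1, blank3 and dish above 0.068 m and horizontal distance between blank2 and dish below 0.068 m) or (horizontal distance between each of blank1, blank2 and dish above 0.068 m and horizontal distance between blank3 and dish below 0.068 m))) or (value of joint units between 1.755 and 2.015 rad and ((horizontal distance between each of blank1, blank2 and dish below 0.068 m and horizontal distance between blank3 and dish above 0.068 m) or (horizontal distance between each of blank1, blank3 and dish below 0.068 m and horizontal distance between blank2 and dish above 0.068 m) or (horizontal distance between blank1 and dish above 0.068 m and horizontal distance between each of blank2, blank3 and dish below 0.068 m))) or (value of joint units between 1.127 and 1.387 rad and horizontal distance between each of blank1, blank2, blank3 and dish below 0.068 m)) and velocity of joint units between -0.1 and 0.1 rad/s and value of joint tens between -0.15 and 0.15 rad and distance of tally_index from where it was at the start of the episode below 0.03 m and angle between tally_index's own z axis and vertical below 0.05 rad); the robot touches nothing.
It fails at once if the counter is lifted, tipped or shoved more than 30 mm (height (world z) of tally above 0.008 m or angle between tally_index's own z axis and vertical above 0.15 rad or distance of tally from where it was at the start of the episode above 0.03 m).
It fails at once if the tens wheel is turned (value of joint tens above 0.3 rad or value of joint tens below -0.3 rad).
It fails at once if a lead piece, the dish, the tray or a bystander is lifted or moved more than 15 mm (distance of any of bulla1, bulla2, bulla3, bulla4, bulla5, blank1, blank2, blank3, dish, tray, tamp, weight, spool from where it was at the start of the episode above 0.015 m).
It fails at once if the counter is worked with another part of the arm than the fingers (contact force between the arm and tally above 2 N).
It fails at once if the counter or its wheel is gripped or forced: the fingers bear on it with over 35 N (contact force between the fingers and tally above 35 N).
It also fails if it takes over 45 s, if anything falls off the work surface, if the arm or the gripper's body presses on something with over 40 N, if the wrist force passes 120 N, or if a joint passes its speed limit or range.

## Working session

There is one attempt and no reset: what is moved stays moved. The work goes in short steps, Python scripts to look and compute and a tool call to move; the robot and the scene stay as the last step left them, time stands still between calls to the robot, and variables do not carry over. Pictures are saved under pics/ and viewed, about 8 in all and at most 12, crops included, and the job is handed in when it is done.

Besides the shell and the picture viewer there is one more tool, called as a command line: name --argument value ..., lists and objects as JSON in quotes. carry_out: Moves the arm, as the interface text tells. Its arguments: {"type":"object","properties":{"moves":{"type":"array"},"squeeze":{"type":"number"}},"required":["moves"]}

```bash
mkdir -p pics; python3 - <<'E'
from workcell import env
import cv2,numpy as np
s=env.get_state();print({k:np.round(v,4) for k,v in s.items()})
for n in("top","side"):
    cv2.imwrite(f"pics/{n}0.png",env.read_camera(n)[:,:,::-1]);c=env.calibration(n)
    R=cv2.Rodrigues(np.array(c["rvec"]))[0];print(n,np.round(c["camera_matrix"],1).tolist(),"pos",-R.T@np.array(c["tvec"]).ravel(),"R",R.round(3).tolist())
print(env.calibration("wrist"),env.tip_reach)
E
```

```text
{'clock': np.float64(0.0), 'joint_pos': array([ 1.1034,  0.314 ,  0.045 ,  1.3036, -0.    ,  1.4312]), 'qvel': array([-0.0005,  0.0005,  0.0004,  0.0016, -0.0003,  0.0018]), 'tau': array([ 3.00000e-04, -4.80626e+01,  2.98533e+01,  1.94000e-02,
       -2.00000e-04, -0.00000e+00]), 'tcp_pos': array([0.1849, 0.5439, 0.2414]), 'orientation': array([ 4.000e-04,  8.130e-01,  5.823e-01, -8.000e-04]), 'wrist_force': array([1.0523, 0.5363, 0.422 ]), 'ft_torque': array([-0.0423, -0.0053, -0.0405]), 'finger_gap': np.float64(0.0855)}
top [[405.8, 0.0, 262.4], [0.0, 405.8, 192.1], [0.0, 0.0, 1.0]] pos [ 0.44364012 -0.01002707  1.39029511] R [[0.005, -1.0, -0.017], [-0.993, -0.003, -0.12], [0.12, 0.018, -0.993]]
side [[463.0, 0.0, 251.1], [0.0, 463.0, 196.1], [0.0, 0.0, 1.0]] pos [ 0.04082572 -0.61227414  1.08659818] R [[0.738, -0.674, 0.0], [-0.509, -0.557, -0.656], [0.443, 0.484, -0.755]]
{'camera_matrix': array([[333.43419473,   0.        , 249.84042528],
       [  0.        , 333.43419473, 193.92842375],
       [  0.        ,   0.        ,   1.        ]]), 'hand_eye': array([[ 9.99998670e-01,  7.73924500e-04,  1.43549983e-03,
         3.77667862e-04],
       [-1.14672462e-03,  9.59559942e-01,  2.81502049e-01,
        -7.12862990e-02],
       [-1.15958681e-03, -2.81503320e-01,  9.59559553e-01,
        -1.31712800e-01],
       [ 0.00000000e+00,  0.00000000e+00,  0.00000000e+00,
         1.00000000e+00]])} 0.011
```

View pics/top0.png

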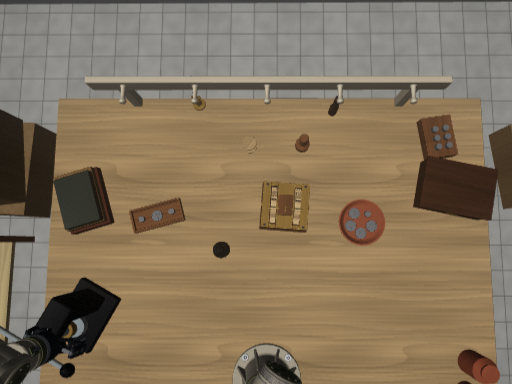

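View pics/side0.png

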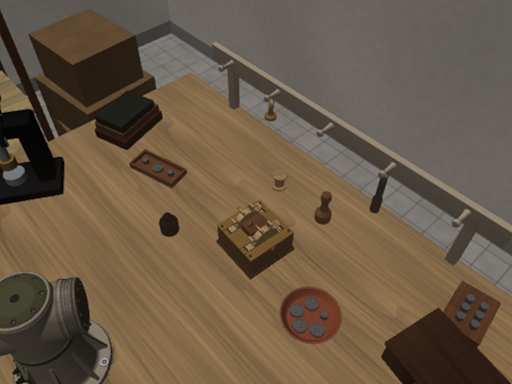

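Top view: the counter is near (285,206), the dish near (362,222) with five pieces, the tray near (157,215) and the weight near (221,249). I'll enlarge the counter and the dish.

```bash
python3 - <<'E'
import cv2,numpy as np
t=cv2.imread("pics/top0.png");s=cv2.imread("pics/side0.png")
r=lambda im,x,y,w,h,k:cv2.resize(im[y:y+h,x:x+w],None,fx=k,fy=k,interpolation=cv2.INTER_CUBIC)
a=np.hstack([r(t,255,175,66,60,6),r(t,335,195,66,60,6)])[:, :792]
b=np.hstack([r(s,212,195,88,80,4.5),r(s,270,280,88,80,4.5)])
b=b[:240*2,:792]
if b.shape[1]<792:b=cv2.copyMakeBorder(b,0,0,0,792-b.shape[1],0)
cv2.imwrite("pics/z1.png",a);cv2.imwrite("pics/z2.png",b)
E
```

```text
(no output)
```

View pics/z1.png

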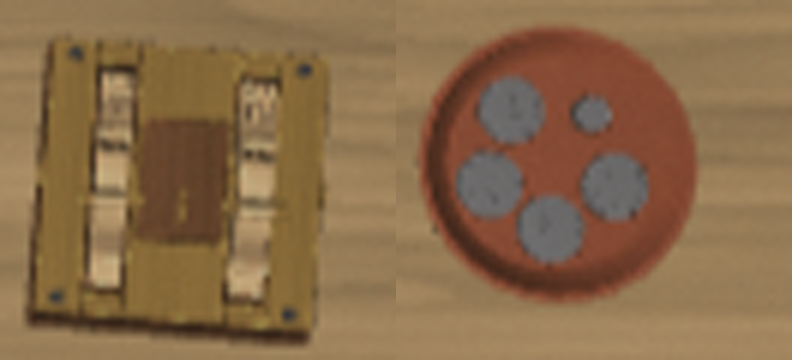

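View pics/z2.png

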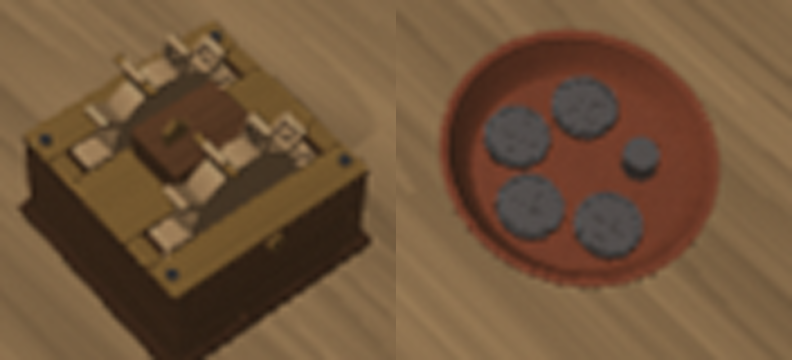

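The dish holds four large relief discs, at crop px (512,108), (490,185), (550,228) and (614,187), and one small blank at (592,113). That makes 4 clicks. The plate's corner screws are at crop px (76,53), (304,70), (56,296) and (288,314). I'll locate the counter from them.

```bash
cat > h.py <<'E'
import cv2,numpy as np
from workcell import env
def ray(n,px):
    c=env.calibration(n);R=cv2.Rodrigues(np.array(c["rvec"]))[0]
    o=-R.T@np.array(c["tvec"]).ravel();d=R.T@np.linalg.inv(c["camera_matrix"])@[*px,1];return o,d
def at(n,px,z):
    o,d=ray(n,px);return o+d*(z-o[2])/d[2]
def proj(n,P):
    c=env.calibration(n);return cv2.projectPoints(np.float64(P).reshape(-1,3),np.array(c["rvec"]),np.array(c["tvec"]),c["camera_matrix"],None)[0].reshape(-1,2)
E
python3 - <<'E'
from h import *
for n,(ox,oy,k),pts in(("top",(255,175,6),[(76,53),(304,70),(56,296),(288,314)]),("side",(212,195,4.5),[(217,36),(345,160),(46,139),(172,274)])):
    P=np.array([at(n,((x+.5)/k-.5+ox,(y+.5)/k-.5+oy),.084) for x,y in pts])
    m=P.mean(0);v=(P[0]+P[1]-P[2]-P[3]);u=(P[0]+P[2]-P[1]-P[3])
    print(n,P.round(4).tolist(),"mid",m.round(4),"yaw",np.arctan2(v[1],v[0]),np.arctan2(-u[0],u[1]))
# colour-mask of brass/case
for n,p,z in(("top",(255+182/6,175+190/6),.125),("side",(212+175/4.5,195+122/4.5),.125)): print("fin",at(n,p,z).round(4))
for n,p in(("top",(255+265/6,175+203/6)),): print("pin",at(n,p,.127).round(4))
for p in((220,249),(303,143),(251,146)): print(at("top",p,.03).round(3))
E
```

```text
top [[0.6307, -0.002, 0.084], [0.6217, -0.1253, 0.084], [0.4993, 0.0083, 0.084], [0.4902, -0.1157, 0.084]] mid [ 0.5604 -0.0587  0.084 ] yaw -0.07540908455761713 -0.07315656120887248
side [[0.6308, -0.0032, 0.084], [0.621, -0.126, 0.084], [0.4988, 0.0069, 0.084], [0.4895, -0.1164, 0.084]] mid [ 0.56   -0.0597  0.084 ] yaw -0.07508485561993233 -0.07735242038535302
fin [ 0.5516 -0.059   0.125 ]
fin [ 0.5436 -0.0613  0.125 ]
pin [ 0.5448 -0.102   0.127 ]
[0.418 0.155 0.03 ]
[ 0.778 -0.124  0.03 ]
[0.768 0.054 0.03 ]
```

Both views agree: counter middle (0.560,-0.059), yaw -0.075, so the units hub is at about (0.557,-0.097). I'll work with the jaws open along the counter's x and push the lobe with the inner face of the rear finger. That finger is only about 15 mm thick, so it fits the gap.

```bash
cat >> h.py <<'E'
from scipy.spatial.transform import Rotation as Ro
YAW=-.075; HUB=np.array([.5574,-.0971])
EX=np.array([np.cos(YAW),np.sin(YAW)]);EY=np.array([-EX[1],EX[0]])
RT=Ro.from_matrix(np.array([[*EX,0],[*(-EY),0],[0,0,-1]]).T)
def pose():
    s=env.get_state();q=s["orientation"];return s,np.array(s["tcp_pos"]),Ro.from_quat(np.r_[q[1:],q[0]])
def where():
    s,p,r=pose();d=p[:2]-HUB
    print("t",s["clock"].round(2),"rel hub x,y",(d@EX).round(4),(d@EY).round(4),"z",p[2].round(4),"roterr deg",np.degrees((r.inv()*RT).as_rotvec()).round(2),"F",s["wrist_force"].round(1),"gap",s["finger_gap"].round(4))
def plan(rx,ry,z,n):
    "n equal rows toward counter-frame target relative to the hub"
    s,p,r=pose();T=np.array([*(HUB+rx*EX+ry*EY),z]);rv=(r.inv()*RT).as_rotvec()
    for i in range(n):
        ri=r*Ro.from_rotvec(rv*i/n);print(ri.inv().apply((T-p)/n).round(4),np.degrees(rv/n).round(2))
E
python3 -c "
from h import *
where();plan(.0145,0,.20,15)"
```

```text
Traceback (most recent call last):
  File "h.py", line 18, in where
    print("t",s["clock"].round(2),"rel hub x,y",(d@EX).round(4),(d@EY).round(4),"z",p[2].round(4),"roterr deg",np.degrees((r.inv()*RT).as_rotvec()).round(2),"F",s["wrist_force"].round(1),"gap",s["finger_gap"].round(4))
              ^^^^^^^^^^^^^^^^
AttributeError: 'float' object has no attribute 'round'
```

```bash
sed -i 's/s\["clock"\].round(2)/round(float(s["clock"]),2)/; s/s\["wrist_force"\].round(1)/np.round(s["wrist_force"],1)/; s/s\["finger_gap"\].round(4)/np.round(s["finger_gap"],4)/' h.py
python3 -c "
from h import *
where();plan(.0145,0,.20,15)"
```

```text
t 0.1 rel hub x,y -0.4194 0.6114 z 0.2415 roterr deg [5.000e-02 9.000e-02 7.551e+01] F [-0.3  0.6  0.2] gap 0.0851
[-0.0322  0.0382  0.0028] [0.   0.01 5.03]
[-0.0287  0.0409  0.0028] [0.   0.01 5.03]
[-0.025   0.0433  0.0028] [0.   0.01 5.03]
[-0.0212  0.0453  0.0028] [0.   0.01 5.03]
[-0.0171  0.047   0.0028] [0.   0.01 5.03]
[-0.0129  0.0483  0.0028] [0.   0.01 5.03]
[-0.0086  0.0492  0.0028] [0.   0.01 5.03]
[-0.0043  0.0498  0.0028] [0.   0.01 5.03]
[0.0001 0.05   0.0028] [0.   0.01 5.03]
[0.0045 0.0498 0.0028] [0.   0.01 5.03]
[0.0088 0.0492 0.0028] [0.   0.01 5.03]
[0.0131 0.0482 0.0028] [0.   0.01 5.03]
[0.0173 0.0469 0.0028] [0.   0.01 5.03]
[0.0214 0.0452 0.0028] [0.   0.01 5.03]
[0.0252 0.0431 0.0028] [0.   0.01 5.03]
```

carry_out --moves '[1,-0.032,0.038,0.002,0,0,5,1,-0.029,0.041,0.002,0,0,5,1,-0.025,0.043,0.002,0,0,5,1,-0.021,0.045,0.002,0,0,5,1,-0.017,0.047,0.002,0,0,5]'

```text
clock: 0.72
tcp_pos: [0.3141, 0.3264, 0.2287]
orientation: [0.001, 0.921, 0.39, -0.002]
wrist_force: [1.0, -0.3, -0.5]
finger_gap: 0.0853
```

carry_out --moves '[1,-0.013,0.048,0.002,0,0,5,1,-0.009,0.049,0.002,0,0,5,1,-0.004,0.05,0.002,0,0,5,1,0,0.05,0.002,0,0,5,1,0.0045,0.05,0.002,0,0,5]'

```text
clock: 1.35
tcp_pos: [0.443, 0.1032, 0.2178]
orientation: [0.002, 0.985, 0.174, -0.002]
wrist_force: [0.6, 0.7, 0.2]
finger_gap: 0.0851
```

```bash
python3 -c "
from h import *
where();plan(.0145,0,.20,5);plan(.0145,0,.20,10)"
```

```text
t 1.35 rel hub x,y -0.1291 0.1912 z 0.2178 roterr deg [ 0.19  0.23 24.32] F [0.6 0.7 0.2] gap 0.0851
[0.0104 0.0467 0.0036] [0.04 0.05 4.86]
[0.0143 0.0456 0.0036] [0.04 0.05 4.86]
[0.0182 0.0442 0.0036] [0.04 0.05 4.86]
[0.0218 0.0425 0.0036] [0.04 0.05 4.86]
[0.0254 0.0405 0.0036] [0.04 0.05 4.86]
[0.0052 0.0233 0.0018] [0.02 0.02 2.43]
[0.0062 0.0231 0.0018] [0.02 0.02 2.43]
[0.0072 0.0228 0.0018] [0.02 0.02 2.43]
[0.0081 0.0225 0.0018] [0.02 0.02 2.43]
[0.0091 0.0221 0.0018] [0.02 0.02 2.43]
[0.01   0.0217 0.0018] [0.02 0.02 2.43]
[0.0109 0.0213 0.0018] [0.02 0.02 2.43]
[0.0118 0.0208 0.0018] [0.02 0.02 2.43]
[0.0127 0.0203 0.0018] [0.02 0.02 2.43]
[0.0135 0.0197 0.0018] [0.02 0.02 2.43]
```

carry_out --moves '[1,0.0105,0.0467,0.003,0,0,4.9,1,0.0143,0.0456,0.003,0,0,4.9,1,0.0182,0.0442,0.003,0,0,4.9,1,0.022,0.0425,0.003,0,0,4.9,1,0.0254,0.0405,0.003,0,0,4.9]'

```text
clock: 1.98
tcp_pos: [0.5727, -0.1068, 0.2008]
orientation: [0.001, 0.999, -0.047, -0.003]
wrist_force: [-0.2, -0.2, 0.4]
finger_gap: 0.0856
```

```bash
python3 -c "
from h import *
where();plan(.0145,0,.16,5)
cv2.imwrite('pics/w1.png',env.read_camera('wrist')[:,:,::-1])
s=env.read_camera('side')[:,:,::-1]
p=pose()[1];print(proj('side',[p]).round(1))
cv2.imwrite('pics/s1.png',cv2.resize(s[110:290,150:370],None,fx=3.5,fy=3.3,interpolation=cv2.INTER_CUBIC)[:600,:800])
"
```

```text
t 1.98 rel hub x,y 0.0159 -0.0085 z 0.2008 roterr deg [ 0.17  0.32 -1.11] F [-0.2 -0.2  0.4] gap 0.0856
[-0.0003 -0.0017  0.0082] [ 0.03  0.06 -0.22]
[-0.0003 -0.0017  0.0082] [ 0.03  0.06 -0.22]
[-0.0003 -0.0017  0.0082] [ 0.03  0.06 -0.22]
[-0.0003 -0.0017  0.0082] [ 0.03  0.06 -0.22]
[-0.0003 -0.0017  0.0082] [ 0.03  0.06 -0.22]
[[273.  208.4]]
```

View pics/w1.png

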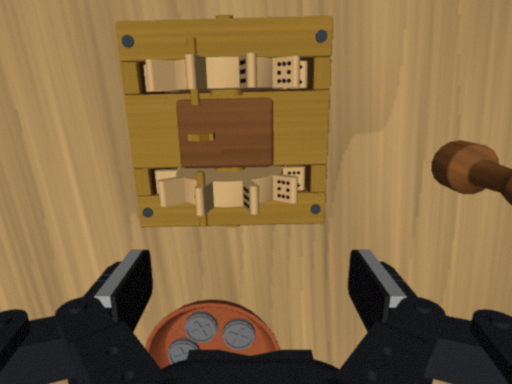

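The wrist view shows the units wheel along row ~190, with the counting lobe and its pin at col ~200. The finger pad tips are at (~135-150,250) and (~350-365,250). I'll work out from that view how far the open fingertips reach, and recheck the counting lobe's position.

```bash
python3 -c "
from h import *
c=env.calibration('wrist');H=c['hand_eye'];K=c['camera_matrix']
for z in(-.004,-.002,.0,.011):
    for x in(-.0425,.0425,.057):
        q=np.linalg.inv(H)@[x,-.011,z,1];u=K@q[:3];print(z,x,(u[:2]/u[2]).round(1))
s,p,r=pose()
def wat(px,z):
    d=r.apply(H[:3,:3]@np.linalg.inv(K)@[*px,1]);o=p+r.apply(H[:3,3]);P=o+d*(z-o[2])/d[2];e=P[:2]-HUB;return (e@EX).round(4),(e@EY).round(4)
print('pin ends',wat((200,172),.130),wat((202,222),.130),'lobe tip',wat((200,178),.136),wat((201,213),.136),'index',wat((200,136),.125))
print('screws mean', np.mean([wat(q,.084) for q in((128,42),(321,37),(147,212),(315,209))],0))
"
```

```text
-0.004 -0.0425 [147.3 247.8]
-0.004 0.0425 [350.3 248. ]
-0.004 0.057 [384.9 248. ]
-0.002 -0.0425 [148.7 245.7]
-0.002 0.0425 [348.9 245.9]
-0.002 0.057 [383.  245.9]
0.0 -0.0425 [150.1 243.7]
0.0 0.0425 [347.6 243.9]
0.0 0.057 [381.3 243.9]
0.011 -0.0425 [156.9 233.6]
0.011 0.0425 [340.9 233.8]
0.011 0.057 [372.2 233.8]
pin ends (np.float64(-0.0126), np.float64(0.0164)) (np.float64(-0.0134), np.float64(-0.0167)) lobe tip (np.float64(-0.0119), np.float64(0.014)) (np.float64(-0.0127), np.float64(-0.0084)) index (np.float64(-0.012), np.float64(0.0378))
screws mean [0.00215  0.036275]
```

View pics/s1.png

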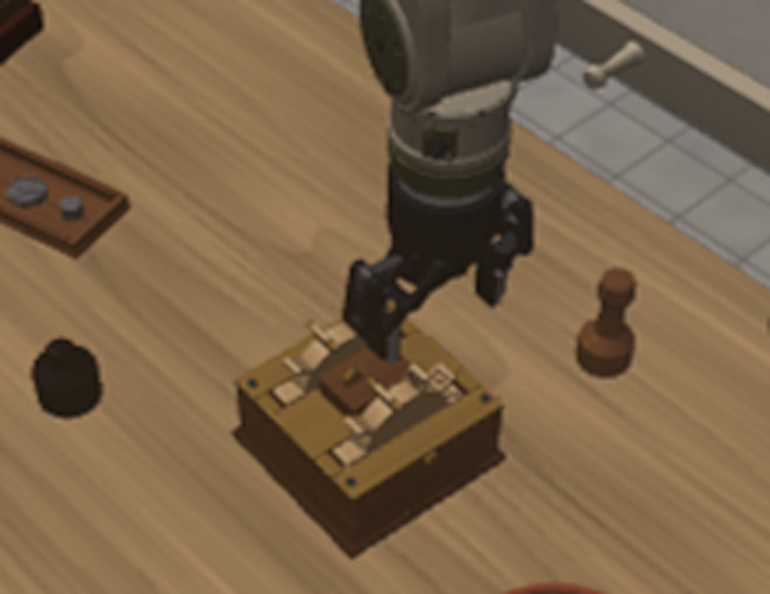

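The open fingertips end about 4 mm behind the TCP (corner seen near row 250), and the counter pose checks out to about 2 mm. The side view shows the counter and bystanders undisturbed. Next I'll descend behind the counting lobe, with the tips ending at about 0.126.

carry_out --moves '[1,-0.0008,-0.0018,0.012,0,0,-0.2,1,-0.0008,-0.0018,0.012,0,0,-0.2,1,-0.0008,-0.0018,0.012,0,0,-0.2,1,-0.0008,-0.0018,0.012,0,0,-0.2,1,-0.0008,-0.0018,0.01,0,0,-0.2]'

```text
clock: 2.7
tcp_pos: [0.5678, -0.0965, 0.1372]
orientation: [0.001, 0.999, -0.037, -0.004]
wrist_force: [-0.3, -0.0, 0.2]
finger_gap: 0.0855
```

```bash
python3 -c "
from h import *
where();plan(.010,0,.122,5)"
```

```text
t 2.7 rel hub x,y 0.0103 0.0014 z 0.1372 roterr deg [0.16 0.47 0.05] F [-0.3 -0.   0.2] gap 0.0855
[-0.      0.0003  0.003 ] [0.03 0.09 0.01]
[-0.      0.0003  0.003 ] [0.03 0.09 0.01]
[-0.      0.0003  0.003 ] [0.03 0.09 0.01]
[-0.      0.0003  0.003 ] [0.03 0.09 0.01]
[-0.0001  0.0003  0.003 ] [0.03 0.09 0.01]
```

carry_out --moves '[1,0,0.0003,0.003,0,0.1,0,1,0,0.0003,0.003,0,0.1,0,1,0,0.0003,0.003,0,0.1,0,1,0,0.0003,0.003,0,0.1,0,1,0,0.0003,0.003,0,0,0]'

```text
clock: 3.32
tcp_pos: [0.5679, -0.098, 0.1215]
orientation: [0.002, 0.999, -0.037, 0.0]
wrist_force: [0.0, 0.1, -0.9]
finger_gap: 0.0852
```

carry_out --moves '[1,0.005,0,0,0,0,0,1,0.005,0,0,0,0,0,1,0.005,0,0,0,0,0,1,0.005,0,0,0,0,0,1,0.004,0,0,0,0,0]'

```text
clock: 3.95
tcp_pos: [0.5924, -0.0999, 0.1216]
orientation: [0.002, 0.999, -0.037, -0.001]
wrist_force: [-1.6, -0.8, 1.4]
finger_gap: 0.0856
```

```bash
python3 -c "
from h import *
where()
cv2.imwrite('pics/w2.png',env.read_camera('wrist')[:,:,::-1])"
```

```text
t 3.95 rel hub x,y 0.0352 -0.0002 z 0.1216 roterr deg [0.18 0.1  0.06] F [-1.6 -0.8  1.4] gap 0.0856
```

View pics/w2.png

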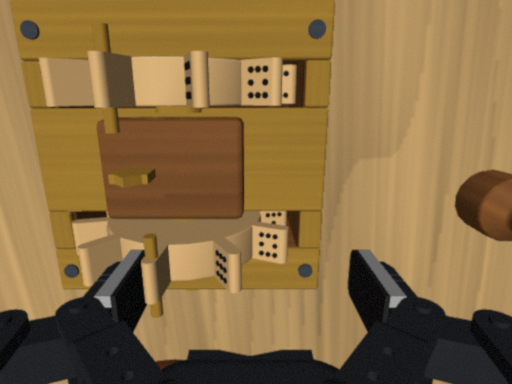

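The pin and counting lobe are at col ~152, against ~98 for the tens lobe, so the pad is carrying the lobe forward and the force is small. I'll finish the push.

carry_out --moves '[1,0.004,0,0,0,0,0,1,0.004,0,0,0,0,0,1,0.004,0,0,0,0,0,1,0.003,0,0,0,0,0,1,0,0,0,0,0,0]'

```text
clock: 4.62
tcp_pos: [0.61, -0.1013, 0.1215]
orientation: [0.002, 0.999, -0.037, 0.0]
wrist_force: [0.0, -0.2, 0.4]
finger_gap: 0.0857
```

```bash
python3 -c "
from h import *
where()
cv2.imwrite('pics/w3.png',env.read_camera('wrist')[:,:,::-1])"
```

```text
t 4.62 rel hub x,y 0.0527 -0.0002 z 0.1215 roterr deg [ 0.18 -0.03  0.07] F [ 0.  -0.2  0.4] gap 0.0857
```

View pics/w3.png

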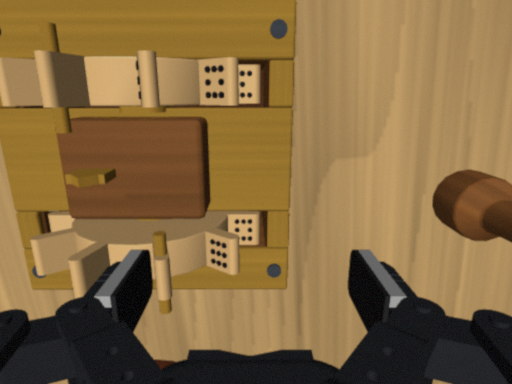

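The force is back to zero and the units lobes line up with the tens lobes once perspective is allowed for (pin lobe now at col ~163, clear of the pad at ~150). That's one click. Second cycle: lift, go back, lower, push.

carry_out --moves '[1,0,0,-0.015,0,0,0,1,0,0,-0.017,0,0,0,1,-0.014,0,0,0,0,0,1,-0.014,0,0,0,0,0,1,-0.014,0,0,0,0,0]'

```text
clock: 5.3
tcp_pos: [0.5682, -0.0983, 0.1584]
orientation: [0.002, 0.999, -0.037, 0.002]
wrist_force: [0.2, 0.2, 0.9]
finger_gap: 0.0858
```

```bash
python3 -c "
from h import *
where();plan(.010,0,.122,4)"
```

```text
t 5.3 rel hub x,y 0.0109 -0.0004 z 0.1584 roterr deg [ 0.23 -0.27  0.08] F [0.2 0.2 0.9] gap 0.0858
[-0.0003 -0.0001  0.0091] [ 0.06 -0.07  0.02]
[-0.0002 -0.0001  0.0091] [ 0.06 -0.07  0.02]
[-0.0002 -0.0001  0.0091] [ 0.06 -0.07  0.02]
[-0.0002 -0.0001  0.0091] [ 0.06 -0.07  0.02]
```

carry_out --moves '[1,-0.0005,0,0.0095,0,0,0,1,0,0,0.009,0,0,0,1,0,0,0.009,0,0,0,1,0,0,0.0085,0,0,0,1,0.007,0,0,0,0,0]'

```text
clock: 5.92
tcp_pos: [0.5744, -0.0988, 0.1199]
orientation: [0.002, 0.999, -0.037, 0.002]
wrist_force: [-0.0, 0.1, -0.6]
finger_gap: 0.0855
```

```bash
python3 -c "
from h import *
where()"
```

```text
t 5.92 rel hub x,y 0.0171 -0.0004 z 0.1199 roterr deg [ 0.21 -0.24  0.06] F [-0.   0.1 -0.6] gap 0.0855
```

carry_out --moves '[1,0.005,0,-0.001,0,0,0,1,0.005,0,0,0,0,0,1,0.005,0,0,0,0,0,1,0.005,0,0,0,0,0,1,0.005,0,0,0,0,0]'

```text
clock: 6.55
tcp_pos: [0.6005, -0.1008, 0.1215]
orientation: [0.002, 0.999, -0.037, 0.001]
wrist_force: [-3.3, -0.4, 2.9]
finger_gap: 0.0848
```

carry_out --moves '[1,0.004,0,0,0,0,0,1,0.004,0,0,0,0,0,1,0.0015,0,0,0,0,0,1,0,0,0,0,0,0,1,0,0,0,0,0,0]'

```text
clock: 7.18
tcp_pos: [0.6118, -0.1017, 0.1214]
orientation: [0.002, 0.999, -0.037, 0.002]
wrist_force: [-0.8, 0.4, 1.4]
finger_gap: 0.0853
```

```bash
python3 -c "
from h import *
where()
cv2.imwrite('pics/w4.png',env.read_camera('wrist')[:,:,::-1])"
```

```text
t 7.17 rel hub x,y 0.0546 -0.0005 z 0.1214 roterr deg [ 0.23 -0.21  0.07] F [-0.8  0.4  1.4] gap 0.0853
```

View pics/w4.png

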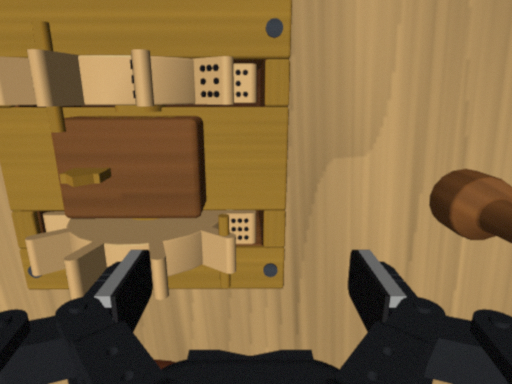

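The pin has moved on to col ~222, one lobe further, and a plain lobe now sits at ~159. That's two clicks, and the counter hasn't moved. Third cycle.

carry_out --moves '[1,0,0,-0.015,0,0,0,1,0,0,-0.017,0,0,0,1,-0.014,0,0,0,0,0,1,-0.014,0,0,0,0,0,1,-0.015,0,0,0,0,0]'

```text
clock: 7.85
tcp_pos: [0.5706, -0.0989, 0.1586]
orientation: [0.003, 0.999, -0.037, 0.006]
wrist_force: [0.1, 0.2, -0.2]
finger_gap: 0.0853
```

```bash
python3 -c "
from h import *
where()"
```

```text
t 7.85 rel hub x,y 0.0133 -0.0008 z 0.1586 roterr deg [ 0.28 -0.64  0.09] F [ 0.1  0.2 -0.2] gap 0.0853
```

carry_out --moves '[1,-0.003,-0.0008,0.009,0.2,-0.5,0,1,0,0,0.009,0,0,0,1,0,0,0.009,0,0,0,1,0,0,0.008,0,0,0,1,0.007,0,0,0,0,0]'

```text
clock: 8.48
tcp_pos: [0.5746, -0.0984, 0.1211]
orientation: [0.0, 0.999, -0.037, 0.001]
wrist_force: [0.0, 0.2, 0.2]
finger_gap: 0.0853
```

```bash
python3 -c "
from h import *
where()"
```

```text
t 8.47 rel hub x,y 0.0173 0.0 z 0.1211 roterr deg [ 0.05 -0.11  0.07] F [0.  0.2 0.2] gap 0.0853
```

carry_out --moves '[1,0.005,0,0,0,0,0,1,0.005,0,0,0,0,0,1,0.005,0,0,0,0,0,1,0.005,0,0,0,0,0,1,0.005,0,0,0,0,0]'

```text
clock: 9.1
tcp_pos: [0.6007, -0.1003, 0.1216]
orientation: [0.001, 0.999, -0.037, -0.0]
wrist_force: [-3.1, 0.2, 2.2]
finger_gap: 0.0855
```

carry_out --moves '[1,0.004,0,0,0,0,0,1,0.004,0,0,0,0,0,1,0.0015,0,0,0,0,0,1,0,0,0,0,0,0,1,0,0,0,0,0,0]'

```text
clock: 9.72
tcp_pos: [0.612, -0.1012, 0.1215]
orientation: [0.001, 0.999, -0.037, 0.001]
wrist_force: [-0.9, -0.5, 0.5]
finger_gap: 0.0856
```

carry_out --moves '[1,0,0,-0.015,0,0,0,1,0,0,-0.017,0,0,0,1,-0.014,0,0,0,0,0,1,-0.014,0,0,0,0,0,1,-0.015,0,0,0,0,0]'

```text
clock: 10.35
tcp_pos: [0.5708, -0.0986, 0.1587]
orientation: [0.001, 0.999, -0.037, 0.004]
wrist_force: [-0.4, -0.8, -0.1]
finger_gap: 0.0852
```

```bash
python3 -c "
from h import *
where()
cv2.imwrite('pics/w5.png',env.read_camera('wrist')[:,:,::-1])"
```

```text
t 10.35 rel hub x,y 0.0135 -0.0005 z 0.1587 roterr deg [ 0.13 -0.51  0.1 ] F [-0.4 -0.8 -0.1] gap 0.0852
```

View pics/w5.png

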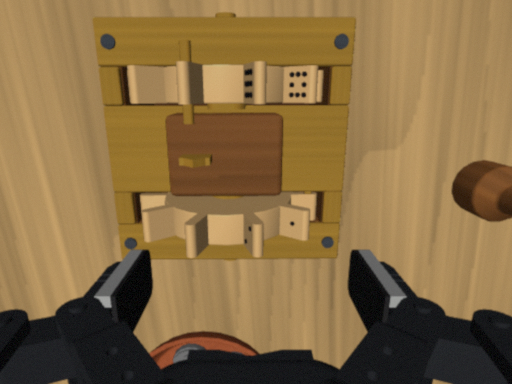

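From this higher pose the lobe ahead of the counting one (col ~255) shows two pips and the next (~295) shows one, so lobe 3 stands by the index: three clicks. Both wheels' lobes are aligned. Fourth cycle.

carry_out --moves '[1,-0.003,-0.0005,0.009,0.1,-0.5,0,1,0,0,0.009,0,0,0,1,0,0,0.009,0,0,0,1,0,0,0.008,0,0,0,1,0.007,0,0,0,0,0]'

```text
clock: 11.02
tcp_pos: [0.5731, -0.0979, 0.1208]
orientation: [-0.0, 0.999, -0.037, -0.001]
wrist_force: [-0.3, 0.7, -0.2]
finger_gap: 0.0852
```

carry_out --moves '[1,0.005,0,0,0,0,0,1,0.005,0,0,0,0,0,1,0.005,0,0,0,0,0,1,0.005,0,0,0,0,0,1,0.005,0,0,0,0,0]'

```text
clock: 11.65
tcp_pos: [0.5992, -0.0999, 0.1214]
orientation: [0.0, 0.999, -0.037, -0.002]
wrist_force: [-4.0, 0.1, 2.5]
finger_gap: 0.0853
```

carry_out --moves '[1,0.004,0,0,0,0,0,1,0.004,0,0,0,0,0,1,0.0015,0,0,0,0,0,1,0,0,0,0,0,0,1,0,0,0,0,0,0]'

```text
clock: 12.28
tcp_pos: [0.6114, -0.1009, 0.1214]
orientation: [0.0, 0.999, -0.037, -0.001]
wrist_force: [0.0, -0.1, -0.9]
finger_gap: 0.0856
```

carry_out --moves '[1,0,0,-0.015,0,0,0,1,0,0,-0.017,0,0,0,1,-0.014,0,-0.01,0,0,0,1,-0.014,0,-0.02,0,0,0,1,-0.015,0,-0.02,0,0,0]'

```text
clock: 12.9
tcp_pos: [0.5654, -0.0973, 0.2071]
orientation: [-0.0, 0.999, -0.037, -0.001]
wrist_force: [-0.7, -0.5, 0.5]
finger_gap: 0.0852
```

```bash
python3 -c "
from h import *
where()
cv2.imwrite('pics/w6.png',env.read_camera('wrist')[:,:,::-1])"
```

```text
t 12.9 rel hub x,y 0.008 0.0004 z 0.2071 roterr deg [-0.    0.17  0.11] F [-0.7 -0.5  0.5] gap 0.0852
```

View pics/w6.png

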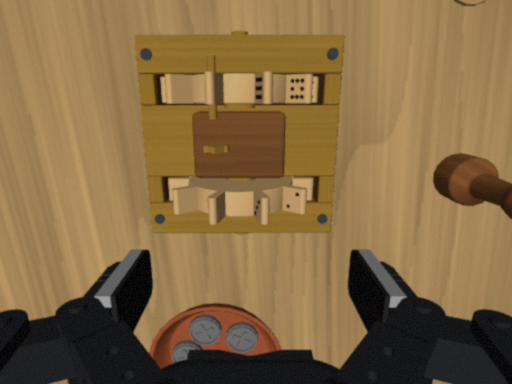

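The lobe at col ~292 now shows two pips, and the one at ~262 is the third. Lobe 4 stands by the index, the lobes are at rest positions, and the fingers are clear. I'll check the counter's position and hand in.

```bash
python3 -c "
from h import *
c=env.calibration('wrist');H=c['hand_eye'];K=c['camera_matrix'];s,p,r=pose()
def wat(px,z):
    d=r.apply(H[:3,:3]@np.linalg.inv(K)@[*px,1]);o=p+r.apply(H[:3,3]);return (o+d*(z-o[2])/d[2])
print('plate middle',np.mean([wat(q,.084) for q in((146,54),(333,54),(159,219),(322,219))],0).round(4))
where();env.hand_in()"
```

```text
plate middle [ 0.5602 -0.0588  0.084 ]
t 12.95 rel hub x,y 0.0072 0.0004 z 0.2102 roterr deg [0.04 0.05 0.11] F [-1.5  0.9  2.1] gap 0.0856
the job is handed in; nothing more can be done
```

I counted four struck bullae and one blank in the terracotta dish, and clicked the units wheel on four times. I pushed with one open fingertip and gripped nothing. The job is handed in at about 13 s; no verdict was reported.

- **Count on the wheel:** in the last wrist picture, the lobes ahead of the index show that lobe 4 stands by it. The tens wheel looked unchanged throughout.
- **Counter position:** I last measured its middle at (0.560, -0.059), the same as at the start to within about 1 mm.
- **Forces:** the wrist force readings at the end of each move stayed below about 5 N. After the last click the hand was lifted about 85 mm clear of the counter.
- **One disagreement:** with the gripper open, the fingertips stood about 4 mm behind the TCP, not 11 mm ahead as `env.tip_reach` says. I set the pushing height by the measured value. No check failed.

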